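# Dock the spares tote and clamp it for the road

### The job

Before the radio van drives off, stack the blue spares tote on the dark steel dock so that its foot sits fully down between the four orange corner guides; carry it upright, set it down softly, never drop it. Then slide the clamp by its red grip along its track until its rubber nose is pressed firmly against the side of the tote - a good firm push of roughly 10 newtons, held for a moment, no ramming - and leave it snug there. Leave the mug, phone and handset where they are.

Things in the scene. Friction and masses are not known exactly. Their poses are not given: they have to be found in the camera images.
- dock: Fixed dark steel base. Origin: underside, below the nest's centre; nest plate 190 (x) by 150 mm (y), 10 mm thick: the tote stands on it. Four orange L-shaped corner guides, tops 30 mm above the origin, upper 10 mm flared outward, leave the tote's foot 2.5 mm of play each way. On the -y side a 60 mm wide tongue carries the clamp's track, along y at x = 0, out to y = -200 mm.
- clamp (a joint): Slider clamp on the dock's track: 0 = fully back (nose face 125 mm from the dock origin, at y = -125 mm of the dock), grows in m as the clamp moves along dock +y towards the nest; travel 85 mm. It slides with about 3 N of drag and stays where it is left. It meets a seated tote at about 0.070, give or take 2.5 mm of play, and pushes it across that play before it firms up against the far guides.
- clamp_nose (a point): Centre of the clamp's black rubber nose face (40 mm wide, 14 mm high), 19 mm above the bench; axes as the dock's.
- clamp_grip (a point): Centre of the clamp's red grip, 30 mm (dock x) by 16 mm (dock y, the way it slides) by 36 mm high, top 55 mm above the bench, 25 mm behind the nose face; carriage below it 20 mm high. Pinch it across x or push its -y face. With the tote docked, wall and rim stand in an upright gripper's way near the end: lean the gripper away from the tote (to dock -y) by about 35 degrees.
- tote_handle (a point): Centre of the blue tote's black carrying bar, 116 mm above its underside: 142 mm long (tote x), 16 mm wide (y), 16 mm high, free below down to the rim. The open tote is 150 (x) by 110 mm (y), 90 mm high; a 5 mm thick rim at its top stands out 18 mm on the long sides (y) and 12 mm on the ends. 0.4 to 0.85 kg. Same either way round.
- tote_foot (a point): Point on the tote's upright centre line, 9 mm above its underside, axes as the tote's. The long sides lie 55 mm from it. With the tote docked it is 19 mm above the bench, level with the clamp's nose.
- mug_mid (a point): White mug, 80 mm wide, 95 mm high, standing; its centre. Not to be disturbed.
- phone_mid (a point): Black phone lying flat, 152 x 74 x 10 mm; its centre. Not to be disturbed.
- handset_mid (a point): Black handheld radio lying flat, 115 x 58 x 34 mm with a 90 mm stub aerial; its centre. Not to be disturbed.

How it is judged (in metres and radians):
On the way, in this order (a step that is already met when the one before it is completed fails the run):
1. the tote stands fully down in the dock, released and at rest, the clamp not yet touching it (z of tote_foot in the frame of dock between 0.016 and 0.0215 m and horizontal distance between tote_foot and dock below 0.005 m and angle between the x axis of tote_foot and the x axis of dock, either way round below 0.05 rad and angle between tote_foot's own z axis and vertical below 0.03 rad and contact force between each of the fingers, clamp and tote below 0.1 N and linear speed of tote below 0.02 m/s), for 0.2 s.
2. the clamp's nose is pressed against the docked tote with at least 5 N (z of tote_foot in the frame of dock between 0.016 and 0.0215 m and horizontal distance between tote_foot and dock below 0.005 m and angle between the x axis of tote_foot and the x axis of dock, either way round below 0.05 rad and angle between tote_foot's own z axis and vertical below 0.03 rad and contact force between clamp and tote above 5 N), for 0.2 s.
At the end, for the whole second after the job is handed in: The tote stands upright and fully down in the dock (foot within 5 mm of the nest's centre, within 2.5 mm of its full depth, square within 0.05 rad, tilt under 0.03 rad), at rest and released, and the clamp's nose rests within 2 mm of its side (z of tote_foot in the frame of dock between 0.016 and 0.0215 m and horizontal distance between tote_foot and dock below 0.005 m and angle between the x axis of tote_foot and the x axis of dock, either way round below 0.05 rad and angle between tote_foot's own z axis and vertical below 0.03 rad and contact force between the fingers and tote below 0.1 N and linear speed of tote below 0.02 m/s and distance between clamp_nose and tote_foot below 0.057 m and velocity of joint clamp between -0.005 and 0.005 m/s); the robot touches nothing.
It fails at once if the tote is dropped or slammed onto the dock (over 60 N between them) (contact force between tote and dock above 60 N).
It fails at once if the clamp rams the tote (over 40 N) (contact force between clamp and tote above 40 N).
It fails at once if the tote is tipped more than 0.4 rad (angle between tote_foot's own z axis and vertical above 0.4 rad).
It fails at once if the mug, phone or handset is moved more than 20 mm (distance of any of mug_mid, phone_mid, handset_mid from where it was at the start of the episode above 0.02 m).
It also fails if it takes over 56 s, if anything falls off the work surface, if the arm or the gripper's body presses on something with over 40 N, if the wrist force passes 120 N, or if a joint passes its speed limit or range.

### The arm

A 7-joint arm with a two-finger parallel gripper is mounted at the origin on the work surface. World frame = base frame: x ahead of the robot, y to its left, z up, the work surface at z = 0. Lengths are in m, angles in degrees, forces in N, time in s.
With the tool pointing down it reaches from about 0.425 to 0.875 m from the base axis. Payload 4.7 kg.
Tool frame: the origin (TCP) lies midway between the tips of the shut fingers; the grasp point (between the pads) lies 19 mm behind it; z points along the fingers, y is the line along which they close (so a half turn about z gives the same grasp; the last joint's range is limited). The gripper opens to 87 mm and grips with 3 to 60 N. Pads are 19 mm wide; open, the fingers measure 117 mm over their backs; the gripper's body (75 mm by 190 mm) begins 51 mm behind the grasp point.
Start: joints at [77.699, 18.392, -4.016, 83.108, 1.295, 78.541, -3.26], TCP at [0.147, -0.633, 0.223] pointing down, gripper open.
Joint ranges: [-163.93, 163.93], [-17.29, 119.83], [-79.2, 71.16], [3.27, 140.29], [-89.18, 269.18], [5.43, 117.66], [-154.24, 154.24]. Speed limits (degrees/s): [147.25, 147.25, 180, 180, 180, 180, 180].

### API

Orientations are given as [roll, pitch, yaw] about the fixed x, y, z axes, in that order (R = Rz(yaw) Ry(pitch) Rx(roll)).
In Python, from cell import env, viewer, boxes_of, masks_of gives the robot as it stands. The module is installed in compiled form; this text tells all that it offers.
- The arm moves only by the tool apply_moves, never from a script. Its argument "moves" is a list of rows, each a list of 7 numbers: the shift along the tool's x, y, z scaled (see below), then the turn, a rotation vector about the tool's x, y, z scaled (see below), then the opening, from 0 (shut) to 1 (fully open). A call has 1 to 20 rows; each row is the pose to reach, as a shift and turn from the pose commanded when the call began, along the tool's axes at that moment; what a row does not reach only later rows make up. The controller multiplies each number of a shift by 0.2 m and each number of a turn by 1.5 rad. A row lasts 1/10 s, in which the tool goes at most 50 mm and 8.59 degrees, less where a joint would pass 70% of its speed; a pose out of reach is approached as far as the arm can. A call with a number of a shift or a turn outside -1 to 1 is refused whole. A call with a gripper value outside its range is refused whole. The fingers move at their own pace and stop on an object; "grip_force" is the grip in N (left out, the last holds). Time passes only in rows, so rows that repeat a pose let the fingers close. It gives the time, the measured TCP pose, the force, the opening and the grip force at its end, in the units of the state.
- env.get_obs(): the state, without advancing time (a new reading comes with each control period).
- viewer.read_camera(name): name is "scene" or "top" or "wrist"; returns the picture (480x640x3 uint8, red, green, blue); there is no depth.
- viewer.get_calibration(name): a dict with "fov_y" (degrees; the focal length in pixels is half the picture's height over the tangent of half this angle, whatever the lens; pixels are square), "cx", "cy" (the principal point, pixels), "position" and "orientation" of the camera in the world. Camera axes: x right, y up, looking along -z (the intrinsics and any distortion apply to the point x, -y, -z); pixel columns grow to the right and rows downward; lengths in m; the calibration is good to about 2 mm. A picture is of the moment at which its call begins: read the wrist's pose just before it. get_calibration takes no time and is no camera call; for the wrist camera it gives the pose at the moment of the call.
- env.sign_off(): hands the job in; it is judged then, once.
Trained networks look in the newest picture that a camera, given by its name, has taken for a name from the list of things; names that differ only in an ending like _2 or _b are one class to them, and where a whole thing is asked for, a point or a joint stands for the part that bears it (a point fixed in the world has none). Each returns a list of dicts, best first, with "conf" (0 to 1); they miss things now and then, are a little off and sometimes report something else, mostly with a low value. They report only what shows in the picture. A call takes as long as a camera call.
- boxes_of(camera, target): "location" ([column, row] in pixels, amid what is visible of it).
- masks_of(camera, target): "pixels" (480x640 bool, what is visible of it) and "location" ([column, row] in pixels, amid what is visible of it).
The state is a dict: "time_s": time; "qpos": joint angles; "joint_velocities": joint speeds; "effort": joint torques, N m; "tool_pos": TCP position; "tool_rot": TCP orientation; "force": force on the tool from outside, world axes, zero at the start; "wrist_torque": the same for the moment, N m; "grip_width": finger opening in m; "grasp_force": force on a finger pad.
Only numpy, scipy, OpenCV 4.12 (cv2) and the standard library are available. Lean on these libraries where they do the work, as an engineer would, in place of code of your own. Each camera call takes 0.05 s, during which the arm holds its last target. There are 200 camera calls.

## Working session

There is one attempt and no reset: what is moved stays moved. The work goes in short steps, Python scripts to look and compute and a tool call to move; the robot and the scene stay as the last step left them, time stands still between calls to the robot, and variables do not carry over. Pictures are saved under pics/ and viewed, at most 10 in all, crops included, and the job is handed in when it is done.

Besides the shell and the picture viewer there is one more tool, called after ">>>" as name([rows], argument=value, ...), one row to a line, values as JSON. apply_moves: Moves the arm, as the interface text tells. Shifts and turns lie within -1 to 1; 1 stands for 0.2 m of shift or 1.5 rad of turn. Its arguments: {"type":"object","properties":{"moves":{"type":"array","items":{"type":"array","items":{"type":"number","minimum":-1,"maximum":1}}},"grip_force":{"type":"number"}},"required":["moves"]}

```bash
mkdir -p pics; cat > h.py <<'E'
import numpy as np, cv2
from scipy.spatial.transform import Rotation as R
from cell import env, viewer, boxes_of, masks_of
def K(c):
    f=240/np.tan(np.radians(c['fov_y'])/2); return f
def cam(name):
    c=viewer.get_calibration(name); return c, viewer.read_camera(name)
def rot(c):
    o=np.array(c['orientation'],float)
    return o if o.shape==(3,3) else (R.from_euler('xyz',o,degrees=True).as_matrix() if o.size==3 else R.from_quat(o).as_matrix())
def ray(c,px,z):
    f=K(c); d=rot(c)@np.array([(px[0]-c['cx'])/f,-(px[1]-c['cy'])/f,-1]); p=np.array(c['position']); return p+d*(z-p[2])/d[2]
def proj(c,P):
    f=K(c); q=rot(c).T@(np.array(P)-np.array(c['position'])); return [c['cx']+f*q[0]/-q[2], c['cy']-f*q[1]/-q[2]]
E
python3 - <<'E'
from h import *
for n in ['scene','top','wrist']:
    c,im=cam(n); print(n,c); cv2.imwrite(f'pics/{n}0.png',im[:,:,::-1])
    for t in ['dock','clamp_nose','clamp_grip','tote_handle','tote_foot','mug_mid','phone_mid','handset_mid']:
        print(t,[(np.round(b['location']),round(b['conf'],2)) for b in boxes_of(n,t)[:2]])
print(env.get_obs())
E
```

```text
scene {'fov_y': 56.74451694054566, 'cx': 324.04259686879584, 'cy': 232.93357871828573, 'position': array([ 1.25233596, -0.0419817 ,  0.61887378]), 'orientation': array([50.52210057,  1.19175522, 85.720282  ])}
dock [(array([315., 243.]), 0.97)]
clamp_nose [(array([271., 244.]), 0.66)]
clamp_grip [(array([266., 243.]), 0.64)]
tote_handle [(array([433., 193.]), 0.83)]
tote_foot [(array([432., 195.]), 0.6), (array([177., 312.]), 0.58)]
mug_mid [(array([352., 294.]), 0.81), (array([477., 303.]), 0.65)]
phone_mid []
handset_mid [(array([177., 314.]), 0.55)]
top {'fov_y': 56.20743089889276, 'cx': 322.9469253326743, 'cy': 231.7747788335202, 'position': array([ 0.52792744, -0.00885834,  1.0795641 ]), 'orientation': array([  5.39978439,  -0.76911491, -89.98801088])}
dock [(array([296., 183.]), 0.67), (array([321., 272.]), 0.58)]
clamp_nose [(array([359., 267.]), 0.77), (array([199., 309.]), 0.69)]
clamp_grip [(array([359., 268.]), 0.72)]
tote_handle [(array([202., 308.]), 0.73)]
tote_foot [(array([200., 309.]), 0.69), (array([426., 196.]), 0.47)]
mug_mid [(array([297., 181.]), 0.59)]
phone_mi
[... 406 characters left out ...]
': 1.35, 'qpos': array([77.6982921 , 18.39371647, -4.01419772, 83.10625879,  1.29393021,
       78.54203642, -3.26001999]), 'joint_velocities': array([ 0.04815343, -0.0228609 , -0.05118746, -0.02671871, -0.03232771,
       -0.02421171, -0.08715006]), 'effort': array([-7.90291069e-04, -4.91102457e+01, -4.03897287e-01, -3.12765062e+01,
       -6.39052782e-02,  3.38868890e-02,  2.50991650e-05]), 'tool_pos': array([ 0.1473921 , -0.63309225,  0.22257726]), 'tool_rot': array([1.79996947e+02, 2.25513375e-03, 1.31084378e+01]), 'force': array([ 0.05929945, -0.01048162, -0.70276729]), 'wrist_torque': array([-0.01363275,  0.01284694,  0.02727109]), 'grasp_force': 0.0, 'grip_width': 0.08703224787009507}
```

View pics/top0.png

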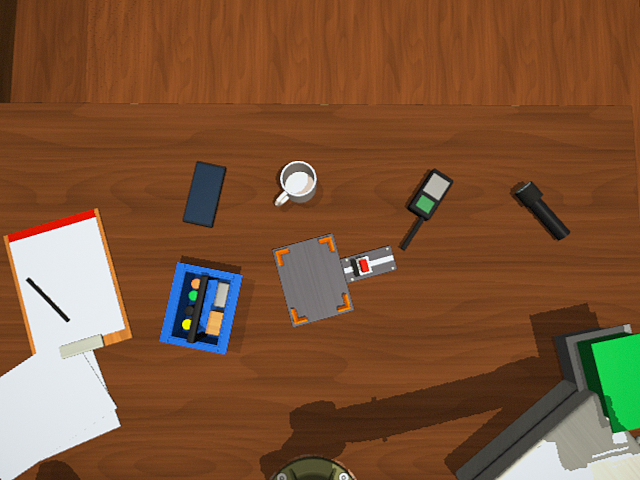

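View pics/scene0.png

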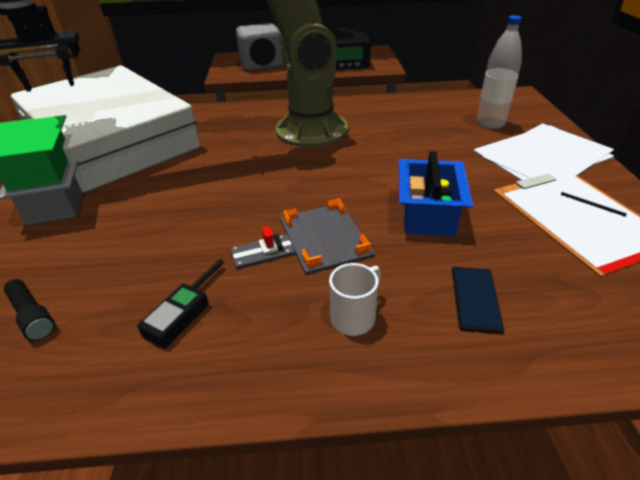

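The top picture shows the dock nest centred near (313,280), with its four orange guides and the clamp track running right, grip at (363,266). The tote is at (202,308) with its handle running almost up and down. Mug (298,182), phone (204,195) and handset (429,195) are all above them; the scene view agrees.

```bash
cat >> h.py <<'E'
def blobs(m,amin):
    n,l,s,ce=cv2.connectedComponentsWithStats(m.astype(np.uint8)); return [(s[i,4],ce[i],l==i) for i in range(1,n) if s[i,4]>=amin]
def hsv(im): return cv2.cvtColor(im,cv2.COLOR_RGB2HSV).astype(int)
E
python3 - <<'E'
from h import *
c,im=cam('top'); H=hsv(im); h,s,v=H[...,0],H[...,1],H[...,2]
roi=np.zeros((480,640),bool); roi[225:335,262:362]=1
org=(h>8)&(h<22)&(s>200)&(v>180)&roi
B=sorted(blobs(org,15),key=lambda b:-b[0]); 
for a,ce,_ in B[:6]: print(a,ce.round(1),ray(c,ce,.025).round(4))
red=((h<6)|(h>174))&(s>180)&(v>150); red[:, :340]=0; red[:,400:]=0; red[:230]=0;red[300:]=0
for a,ce,_ in blobs(red,10): print('red',a,ce,ray(c,ce,.05).round(4))
blue=(h>100)&(h<125)&(s>150)&(v>60); b=max(blobs(blue,200),key=lambda b:b[0]); 
cnt=cv2.findContours(b[2].astype(np.uint8),0,1)[0]; cnt=max(cnt,key=cv2.contourArea)
hull=cv2.convexHull(cnt)[:,0]
print('hull',cv2.minAreaRect(hull), [ray(c,p,.09).round(3).tolist() for p in cv2.boxPoints(cv2.minAreaRect(hull))])
dark=(v<60)&(cv2.drawContours(np.zeros((480,640),np.uint8),[cnt],-1,1,-1)>0)
d=max(blobs(dark,20),key=lambda b:b[0]); ys,xs=np.nonzero(d[2]); r=cv2.minAreaRect(np.c_[xs,ys].astype(np.float32)); print('handle',d[0],r,ray(c,r[0],.124).round(4))
P=[ray(c,p,.124)[:2] for p in cv2.boxPoints(r)];print(np.round(P,4))
for n,t in (('mug_mid',.05),('phone_mid',.01),('handset_mid',.02)):
    print(n,[ray(c,x['location'],t).round(3) for x in boxes_of('top',n)[:1]])
E
```

```text
93 [280.6 255. ] [0.5729 0.0761 0.025 ]
88 [327.1 242.1] [ 0.6033 -0.0328  0.025 ]
74 [296.3 317.1] [0.4291 0.0386 0.025 ]
65 [345.3 303.6] [ 0.4599 -0.075   0.025 ]
red 74 [363.85135135 265.37837838] [ 0.5482 -0.1163  0.05  ]
hull ((200.72926330566406, 307.763427734375), (67.53821563720703, 82.06556701660156), 12.094757080078125) [[0.385, 0.33, 0.09], [0.558, 0.299, 0.09], [0.527, 0.154, 0.09], [0.355, 0.188, 0.09]]
handle 866 ((196.62648010253906, 308.8558349609375), (45.250938415527344, 67.26283264160156), 4.39870548248291) [0.4557 0.2428 0.124 ]
[[0.3904 0.2932]
 [0.5293 0.2868]
 [0.522  0.1918]
 [0.3832 0.1995]]
mug_mid []
phone_mid [array([0.719, 0.261, 0.01 ])]
handset_mid [array([ 0.716, -0.274,  0.02 ])]
```

>>> apply_moves([
  [1,-1,-0.3,0,0,0,1],
  [1,-1,-0.3,0,0,0,1],
  [1,-1,-0.3,0,0,0,1],
  [1,-1,-0.3,0,0,0,1],
  [1,-1,-0.3,0,0,0,1],
  [1,-1,-0.3,0,0,0,1],
  [1,-1,-0.3,0,0,0,1],
])

```text
time_s: 2.25
tool_pos: [0.3017, -0.3883, 0.2848]
tool_rot: [179.8, -0.2, 13.7]
force: [0.3, 0.2, 0.8]
grip_width: 0.0868
grasp_force: 0.0
```

>>> apply_moves([
  [1,-1,0,0,0,0,1],
  [1,-1,0,0,0,0,1],
  [1,-1,0,0,0,0,1],
  [1,-1,0,0,0,0,1],
  [1,-1,0,0,0,0,1],
  [1,-1,0,0,0,0,1],
  [1,-1,0,0,0,0,1],
])

```text
time_s: 2.95
tool_pos: [0.4486, -0.1479, 0.2829]
tool_rot: [-180.0, -0.1, 13.6]
force: [-0.2, 0.7, -0.9]
grip_width: 0.0869
grasp_force: 0.0
```

>>> apply_moves([
  [0.3,-1,0,0,0,0,1],
  [0.3,-1,0,0,0,0,1],
  [0.3,-1,0,0,0,0,1],
  [0.3,-1,0,0,0,0,1],
  [0.3,-1,0,0,0,0,1],
  [0.3,-1,0,0,0,0,1],
])

```text
time_s: 3.55
tool_pos: [0.4594, 0.0562, 0.2827]
tool_rot: [179.9, -0.0, 13.3]
force: [-0.5, -1.3, -0.3]
grip_width: 0.0873
grasp_force: 0.0
```

```bash
cat >> h.py <<'E'
def rel(pos,rpy):
    o=env.get_obs(); R0=R.from_euler('xyz',o['tool_rot'],degrees=True); R1=R.from_euler('xyz',rpy,degrees=True)
    print('REL',np.round(R0.inv().apply(np.array(pos)-o['tool_pos'])/.2,3),np.round((R0.inv()*R1).as_rotvec()/1.5,3))
E
python3 - <<'E'
from h import *
c,im=cam('wrist'); cv2.imwrite('pics/w1.png',im[:,:,::-1])
print(c)
h,s,v=np.moveaxis(hsv(im),2,0)
for a,ce,_ in blobs((h>8)&(h<22)&(s>200)&(v>150),40): print(a,ce.round(1),ray(c,ce,.025).round(4))
rel([.456,.243,.25],[180,0,-10.3])
E
```

```text
{'fov_y': 63.09480451661236, 'cx': 324.48847738833996, 'cy': 242.6673380526675, 'position': array([0.5270991 , 0.0723954 , 0.44639856]), 'orientation': array([-1.47817200e+01, -7.12859283e-02, -7.67596661e+01])}
508 [442.3  92.9] [ 0.599  -0.0338  0.025 ]
536 [333.3  93.8] [0.5729 0.0734 0.025 ]
465 [437.4 230.9] [ 0.4606 -0.0721  0.025 ]
328 [338.8 236.5] [0.4295 0.0326 0.025 ]
REL [ 0.197 -0.924  0.161] [0.001 0.    0.272]
```

View pics/w1.png

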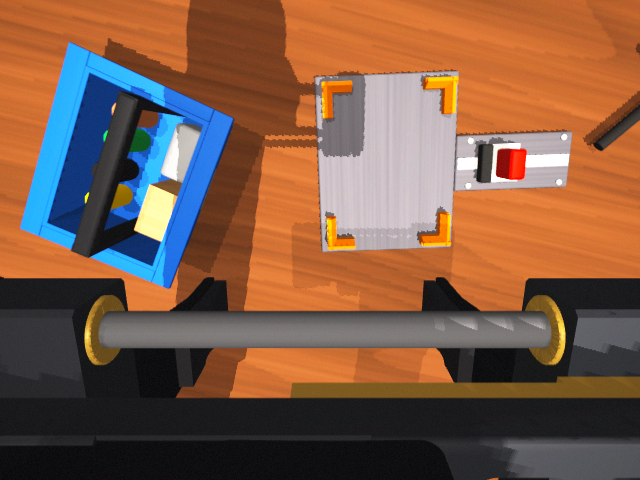

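The wrist view shows the tote rim corners near (71,43), (233,119), (169,288), (20,229) and the nest plate at about (317,75), (459,70), (451,246), (323,251). The clamp is well back, with its grip at (511,163). I'll move above the tote and fit both from pictures while doing so.

```bash
cat > fit.py <<'E'
from h import *
from scipy.optimize import least_squares
def sub(im,c,pose,L,W,z,inner):
    # refine rectangle pose by edge points: signed gradient search along normals
    g=cv2.GaussianBlur(im,(3,3),0).astype(float)
    for it in range(4):
        x,y,a=pose; Ra=np.array([[np.cos(a),-np.sin(a)],[np.sin(a),np.cos(a)]])
        A=[];b=[]
        for n,half,oth in (((1,0),L/2,W/2),((-1,0),L/2,W/2),((0,1),W/2,L/2),((0,-1),W/2,L/2)):
            n=np.array(n,float);t=np.array([-n[1],n[0]])
            for s in np.linspace(-.8,.8,33)*oth:
                o=np.arange(-8,8.1,.5)*1e-3/(1+it/1.5)
                P=[proj(c,np.r_[Ra@(n*(half+d)+t*s)+[x,y],z]) for d in o]
                P=np.array(P,np.float32)
                if P[:,1].max()>270 or P.min()<2: continue
                val=cv2.remap(g.astype(np.float32),P[None,:,0],P[None,:,1],1)[0]
                gr=np.linalg.norm(val[2:]-val[:-2],axis=1)
                k=gr.argmax()
                if gr[k]<25: continue
                q=n*half+t*s
                A.append(np.r_[Ra@n, n@np.array([-q[1],q[0]])]); b.append(o[k+1])
        A=np.array(A);b=np.array(b)
        r=least_squares(lambda p:A@p-b,np.zeros(3),loss='soft_l1',f_scale=.0007)
        pose=pose+r.x
    print('fit',pose[:2].round(4),np.degrees(pose[2]).round(2),'n',len(b),'med|res|mm',(1e3*np.median(abs(A@r.x-b))).round(2))
    return pose
E
cat > f1.py <<'E'
from fit import *
import sys
c={'fov_y': 63.09480451661236, 'cx': 324.48847738833996, 'cy': 242.6673380526675, 'position': np.array([0.5270991 , 0.0723954 , 0.44639856]), 'orientation': np.array([-1.47817200e+01, -7.12859283e-02, -7.67596661e+01])}
im=cv2.imread('pics/w1.png')[:,:,::-1].copy()
print([ray(c,p,.01)[:2].round(4).tolist() for p in [(317,75),(459,70),(451,246),(323,251)]])
print([ray(c,p,.09)[:2].round(4).tolist() for p in [(71,43),(233,119),(169,288),(20,229)]])
d=sub(im,c,np.array([.5155,0,np.radians(15.5)]),.19,.15,.01,0)
t=sub(im,c,np.array([.456,.243,np.radians(-10.3)]),.174,.146,.09,0)
E
python3 f1.py
```

```text
[[0.5884, 0.0942], [0.6268, -0.0477], [0.4447, -0.098], [0.405, 0.0449]]
[[0.5544, 0.2946], [0.5258, 0.1534], [0.3567, 0.1871], [0.3835, 0.3301]]
fit [ 0.5145 -0.0021] 18.0 n 10 med|res|mm 0.28
fit [0.4557 0.2421] -11.28 n 108 med|res|mm 0.16
```

>>> apply_moves([
  [0.1,-0.92,0,0,0,0.27,1],
  [0.1,-0.92,0,0,0,0.27,1],
  [0.1,-0.92,0,0,0,0.27,1],
  [0.1,-0.92,0,0,0,0.27,1],
  [0.1,-0.92,0,0,0,0.27,1],
  [0.1,-0.92,0,0,0,0.27,1],
  [0.1,-0.92,0,0,0,0.27,1],
])

```text
time_s: 4.3
tool_pos: [0.4384, 0.2362, 0.282]
tool_rot: [179.9, 0.0, -10.3]
force: [0.5, 0.0, -0.2]
grip_width: 0.0868
grasp_force: 0.0
```

```bash
sed -i 's/gr\[k\]<25/gr[k]<6/; s/o=np.arange(-8,8.1,.5)\*1e-3\/(1+it\/1.5)/o=np.arange(-7,7.1,.5)*1e-3/' fit.py; sed -i 's/\.5155,0,np.radians(15.5)/.516,-.0015,np.radians(15.3)/' f1.py; python3 f1.py
python3 - <<'E'
from h import *
c,im=cam('wrist'); cv2.imwrite('pics/w2.png',im[:,:,::-1]); print(c['position'],c['orientation'])
h,s,v=np.moveaxis(hsv(im),2,0)
rel([.4557,.2421,.15],[180,0,-11.28])
E
```

```text
[[0.5884, 0.0942], [0.6268, -0.0477], [0.4447, -0.098], [0.405, 0.0449]]
[[0.5544, 0.2946], [0.5258, 0.1534], [0.3567, 0.1871], [0.3835, 0.3301]]
fit [ 0.5154 -0.0009] 15.17 n 132 med|res|mm 1.11
fit [0.4556 0.242 ] -11.25 n 117 med|res|mm 0.02
[0.507027   0.22403239 0.44567518] [ -14.81131769   -0.11950297 -100.37537523]
REL [ 0.08  -0.046  0.66 ] [0.001 0.    0.01 ]
```

View pics/w2.png

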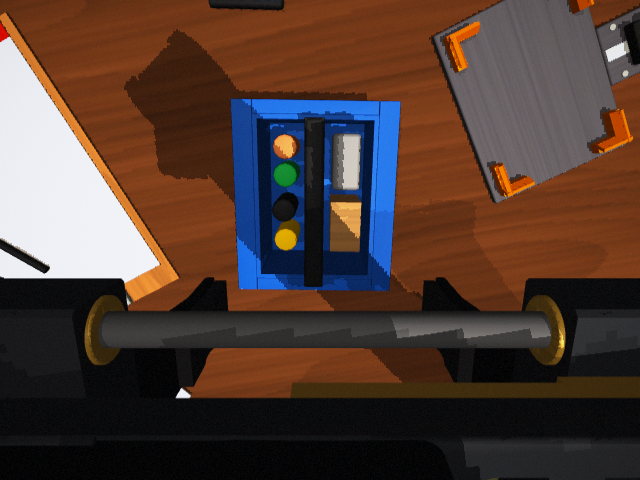

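The tote is square to the gripper, with its bar at columns 305–325, a little left of centre and ahead. I'll take a second fit from this view, then go down.

```bash
python3 - <<'E'
from fit import *
c=viewer.get_calibration('wrist'); im=cv2.imread('pics/w2.png')[:,:,::-1].copy()
sub(im,c,np.array([.4556,.242,np.radians(-11.2)]),.174,.146,.09,0)
sub(im,c,np.array([.5157,-.001,np.radians(15.2)]),.19,.15,.01,0)
print([ray(c,p,.124).round(4) for p in ((314,118),(314,286))])
rel([.4557,.2421,.150],[180,0,-11.2]);rel([.4557,.2421,.099],[180,0,-11.2])
E
```

```text
fit [0.4555 0.2419] -11.26 n 97 med|res|mm 0.03
fit [ 0.5157 -0.0006] 15.94 n 104 med|res|mm 0.87
[array([0.5243, 0.2283, 0.124 ]), array([0.3863, 0.2547, 0.124 ])]
REL [ 0.08  -0.046  0.66 ] [0.001 0.    0.01 ]
REL [ 0.08  -0.047  0.915] [0.001 0.    0.01 ]
```

>>> apply_moves([
  [0.08,-0.047,0.2,0,0,0.011,1],
  [0.08,-0.047,0.4,0,0,0.011,1],
  [0.08,-0.047,0.55,0,0,0.011,1],
  [0.08,-0.047,0.7,0,0,0.011,1],
  [0.08,-0.047,0.8,0,0,0.011,1],
  [0.08,-0.047,0.87,0,0,0.011,1],
  [0.08,-0.047,0.91,0,0,0.011,1],
  [0.08,-0.047,0.91,0,0,0.011,1],
  [0.08,-0.047,0.91,0,0,0.011,1],
], grip_force=30)

```text
time_s: 5.25
tool_pos: [0.4552, 0.2458, 0.1013]
tool_rot: [-180.0, -0.1, -11.1]
force: [0.3, -0.2, 0.3]
grip_width: 0.0873
grasp_force: 0.0
```

>>> apply_moves([
  [0,0,0,0,0,0,0.5],
  [0,0,0,0,0,0,0.3],
  [0,0,0,0,0,0,0],
  [0,0,0,0,0,0,0],
  [0,0,0,0,0,0,0],
  [0,0,0,0,0,0,0],
  [0,0,0,0,0,0,0],
  [0,0,0,0,0,0,0],
], grip_force=30)

```text
time_s: 6.05
tool_pos: [0.4545, 0.2458, 0.1005]
tool_rot: [180.0, 0.0, -11.0]
force: [0.2, -0.1, 0.4]
grip_width: 0.031
grasp_force: 0.0
```

>>> apply_moves([
  [0,0,0,0,0,0,0],
  [0,0,0,0,0,0,0],
  [0,0,0,0,0,0,0],
  [0,0,0,0,0,0,0],
  [0,0,0,0,0,0,0],
], grip_force=30)

```text
time_s: 6.55
tool_pos: [0.4543, 0.2454, 0.1001]
tool_rot: [180.0, 0.0, -11.1]
force: [-0.6, -0.6, -5.2]
grip_width: 0.0157
grasp_force: 29.9
```

```bash
python3 - <<'E'
from fit import *
c,im=cam('wrist')
for k in range(3): o=env.get_obs(); print(o['tool_pos'],o['tool_rot'],o['grip_width'],o['grasp_force'],o['force']); cam('wrist')
print(c['position']); 
sub(im,c,np.array([.4556,.242,np.radians(-11.2)]),.174,.146,.09,0)
E
```

```text
[0.45413726 0.24583571 0.10006152] [-1.79990985e+02  3.74537307e-02 -1.10435362e+01] 0.015444352671039954 29.940788908861578 [ 0.86878526 -0.99609455 -3.25254944]
[0.45412135 0.24603442 0.10005463] [-1.79972217e+02  3.73046520e-02 -1.10334865e+01] 0.015586019759509195 29.93917162762955 [ 3.99356996e-01 -3.03849492e-03 -6.42084936e+00]
[0.45406434 0.24614937 0.1000618 ] [-1.79967042e+02  4.15778171e-02 -1.10263331e+01] 0.015798053000375352 29.93907105177641 [-0.57469467 -0.25660171 -6.58562051]
[0.52271695 0.2322654  0.2637694 ]
fit [0.4561 0.2444] -11.14 n 63 med|res|mm 0.0
```

>>> apply_moves([
  [0,0,-0.03,0,0,0,0],
  [0,0,-0.08,0,0,0,0],
  [0,0,-0.15,0,0,0,0],
  [0,0,-0.23,0,0,0,0],
  [0,0,-0.31,0,0,0,0],
  [0,0,-0.36,0,0,0,0],
  [0,0,-0.4,0,0,0,0],
  [0,0,-0.4,0,0,0,0],
], grip_force=40)

```text
time_s: 7.55
tool_pos: [0.4552, 0.2461, 0.1818]
tool_rot: [-180.0, -0.1, -11.1]
force: [0.5, 1.0, -5.7]
grip_width: 0.0157
grasp_force: 39.9
```

```bash
python3 - <<'E'
from h import *
o=env.get_obs();print(o['tool_pos'],o['tool_rot'],o['force'],o['wrist_torque'],o['grip_width'])
rel([.5132,-.0003,.18],[180,0,15.5])
E
```

```text
[0.45518327 0.24611341 0.18179179] [-1.79959276e+02 -1.21340145e-01 -1.10567121e+01] [ 0.49662136  1.02316916 -5.66939009] [ 0.05446934 -0.06909822  0.06454485] 0.015742600113362957
REL [0.521 1.154 0.009] [-0.    -0.001 -0.309]
```

>>> apply_moves([
  [0.02,0.04,0,0,0,-0.01,0],
  [0.06,0.13,0,0,0,-0.03,0],
  [0.11,0.25,0,0,0,-0.06,0],
  [0.17,0.37,0,0,0,-0.1,0],
  [0.23,0.5,0,0,0,-0.135,0],
  [0.28,0.63,0,0,0,-0.17,0],
  [0.34,0.76,0,0,0,-0.205,0],
  [0.39,0.86,0,0,0,-0.24,0],
  [0.43,0.94,0,0,0,-0.27,0],
  [0.45,0.98,0,0,0,-0.29,0],
  [0.46,1,0,0,0,-0.309,0],
  [0.46,1,0,0,0,-0.309,0],
])

```text
time_s: 8.75
tool_pos: [0.5061, 0.0308, 0.1798]
tool_rot: [-180.0, 0.1, 15.4]
force: [-0.2, -0.2, -4.8]
grip_width: 0.0156
grasp_force: 39.9
```

```bash
python3 - <<'E'
from h import *
o=env.get_obs();print(o['tool_pos'],o['tool_rot'])
rel([.5132,-.0003,.18],[180,0,15.5])
E
```

```text
[0.50609605 0.03083826 0.17975145] [-1.79968618e+02  7.88395108e-02  1.54268197e+01]
REL [-0.007  0.16  -0.001] [-0.     0.001 -0.001]
```

>>> apply_moves([
  [0,0.05,0,0,0,0,0],
  [0,0.11,0,0,0,0,0],
  [-0.007,0.15,0,0,0,0,0],
  [-0.007,0.16,0,0,0,0,0],
  [-0.007,0.16,0,0,0,0,0],
  [-0.007,0.16,0,0,0,0,0],
])

```text
time_s: 9.35
tool_pos: [0.5136, 0.0012, 0.1806]
tool_rot: [-180.0, -0.0, 15.5]
force: [-0.6, -0.7, -5.9]
grip_width: 0.0158
grasp_force: 39.9
```

```bash
python3 - <<'E'
from fit import *
c,im=cam('wrist'); cv2.imwrite('pics/w3.png',im[:,:,::-1])
o=env.get_obs();print(o['tool_pos'],o['tool_rot'],o['force'])
dz=o['tool_pos'][2]-.1001
sub(im,c,np.array([.5156,-.0008,np.radians(15.4)]),.174,.146,.09+dz,0)
h,s,v=np.moveaxis(hsv(im),2,0)
for a,ce,_ in blobs((h>8)&(h<22)&(s>180)&(v>110),40): print(a,ce.round(1),ray(c,ce,.025).round(4))
E
```

```text
[0.51357077 0.00127578 0.1805522 ] [-1.79987925e+02 -2.60811649e-04  1.55534507e+01] [ 0.90994853 -0.59996371 -5.36538009]
fit [0.5155 0.0012] 15.42 n 62 med|res|mm 0.01
100504 [300.2 110. ] [0.5969 0.0438 0.025 ]
49 [128.2 153.3] [0.5286 0.1676 0.025 ]
135 [285.3 163.9] [0.554 0.045 0.025]
1839 [571.3 292.3] [ 0.5138 -0.2225  0.025 ]
342 [268.4 326.8] [0.4109 0.0249 0.025 ]
286 [380.  326.6] [ 0.4378 -0.0714  0.025 ]
206 [544.3 305.5] [ 0.496  -0.2049  0.025 ]
517 [ 92.8 355.7] [0.3398 0.1728 0.025 ]
12395 [379.8 382.5] [ 0.3832 -0.0885  0.025 ]
56 [ 69.8 372.2] [0.317  0.1913 0.025 ]
86 [558.3 479. ] [ 0.3255 -0.2948  0.025 ]
```

View pics/w3.png

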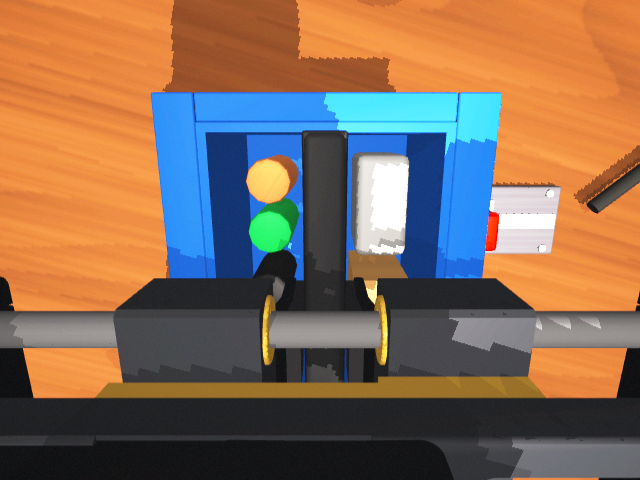

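The tote rim is level in the picture with the clamp to its right. The fit puts it 2 mm too far in +y, so I correct that and lower it.

>>> apply_moves([
  [-0.002,0.01,0.03,0,0,0,0],
  [-0.002,0.01,0.09,0,0,0,0],
  [-0.002,0.01,0.15,0,0,0,0],
  [-0.002,0.01,0.19,0,0,0,0],
  [-0.002,0.01,0.21,0,0,0,0],
  [-0.002,0.01,0.225,0,0,0,0],
  [-0.002,0.01,0.24,0,0,0,0],
  [-0.002,0.01,0.255,0,0,0,0],
  [-0.002,0.01,0.27,0,0,0,0],
  [-0.002,0.01,0.28,0,0,0,0],
  [-0.002,0.01,0.29,0,0,0,0],
  [-0.002,0.01,0.29,0,0,0,0],
])

```text
time_s: 10.6
tool_pos: [0.5136, -0.0014, 0.1223]
tool_rot: [-180.0, 0.0, 15.5]
force: [-0.3, -0.2, -6.6]
grip_width: 0.0156
grasp_force: 39.9
```

Already inside the guides with no side force (underside about 22 mm up). I'll continue down slowly.

>>> apply_moves([
  [0,0,0.008,0,0,0,0],
  [0,0,0.016,0,0,0,0],
  [0,0,0.024,0,0,0,0],
  [0,0,0.032,0,0,0,0],
  [0,0,0.04,0,0,0,0],
  [0,0,0.046,0,0,0,0],
  [0,0,0.05,0,0,0,0],
  [0,0,0.05,0,0,0,0],
])

```text
time_s: 11.4
tool_pos: [0.5137, -0.0014, 0.1124]
tool_rot: [-180.0, 0.0, 15.5]
force: [0.3, -0.3, -5.4]
grip_width: 0.0154
grasp_force: 39.9
```

>>> apply_moves([
  [0,0,0.003,0,0,0,0],
  [0,0,0.006,0,0,0,0],
  [0,0,0.009,0,0,0,0],
  [0,0,0.011,0,0,0,0],
  [0,0,0.012,0,0,0,0],
  [0,0,0.012,0,0,0,0],
])

```text
time_s: 12.0
tool_pos: [0.5138, -0.0013, 0.1101]
tool_rot: [180.0, 0.0, 15.5]
force: [0.4, 0.6, -6.3]
grip_width: 0.0155
grasp_force: 39.9
```

>>> apply_moves([
  [0,0,0.003,0,0,0,0],
  [0,0,0.006,0,0,0,0],
  [0,0,0.006,0,0,0,0],
])

```text
time_s: 12.3
tool_pos: [0.5141, -0.002, 0.1097]
tool_rot: [179.9, 0.0, 15.5]
force: [-3.0, -2.5, 4.3]
grip_width: 0.0156
grasp_force: 40.0
```

Contact at the expected full depth. Releasing.

>>> apply_moves([
  [0,0,0,0,0,0,0.25],
  [0,0,0,0,0,0,0.4],
  [0,0,0,0,0,0,0.5],
  [0,0,0,0,0,0,0.5],
  [0,0,-0.05,0,0,0,0.5],
  [0,0,-0.15,0,0,0,0.5],
  [0,0,-0.3,0,0,0,0.5],
  [0,0,-0.5,0,0,0,0.5],
  [0,0,-0.7,0,0,0,0.5],
  [0,0,-0.75,0,0,0,0.5],
  [0,0,-0.75,0,0,0,0.5],
])

```text
time_s: 13.4
tool_pos: [0.5151, -0.0011, 0.2611]
tool_rot: [179.9, -0.2, 15.5]
force: [-0.1, 0.0, -1.5]
grip_width: 0.0433
grasp_force: 0.0
```

```bash
python3 - <<'E'
from fit import *
c,im=cam('wrist'); cv2.imwrite('pics/w4.png',im[:,:,::-1])
o=env.get_obs();print(o['tool_pos'],o['tool_rot'],o['force'],o['qpos'])
sub(im,c,np.array([.5156,-.0008,np.radians(15.4)]),.174,.146,.10,0)
h,s,v=np.moveaxis(hsv(im),2,0)
m=((h<5)|(h>174))&(s>180)&(v>120)
for a,ce,mm in blobs(m,150): 
  ys,xs=np.nonzero(mm); print(a,ce.round(1),xs.min(),xs.max(),ys.min(),ys.max(),ray(c,ce,.05).round(4))
E
```

```text
[ 0.51396681 -0.0013333   0.25920179] [ 1.79943879e+02 -3.76023971e-02  1.55139058e+01] [-1.25824213 -0.15474574 -1.16736085] [ 54.53246549   4.69648719 -59.60145128  97.41652195   4.15901106
  80.18110649 -80.17802899]
fit [ 0.5155 -0.0021] 15.5 n 85 med|res|mm 0.02
441 [442.3 210.8] 433 458 196 229 [ 0.5489 -0.1111  0.05  ]
```

View pics/w4.png

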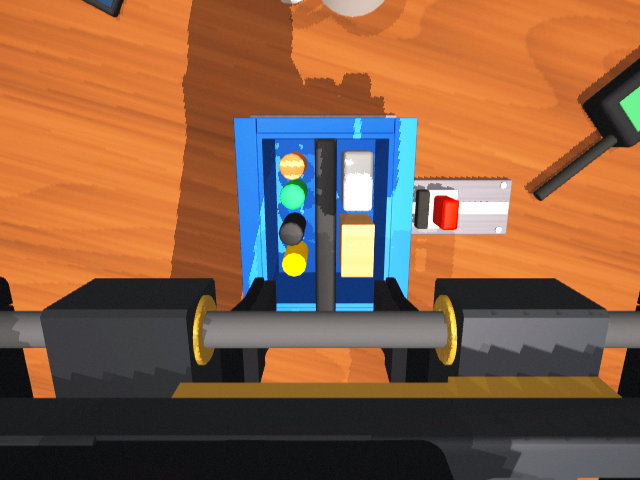

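The picture shows the tote square in the nest and the clamp grip at (445,211), free of the tote; the fit gives the foot 1–2 mm from the nest centre. Next I push the grip's -y face with shut fingers, leaned 35°.

```bash
cat >> h.py <<'E'
D0=np.array([.5156,-.001]);DY=15.5
def dock(x,y,z,yaw,lean):
    a=np.radians(DY); p=D0+[x*np.cos(a)-y*np.sin(a),x*np.sin(a)+y*np.cos(a)]
    Rt=R.from_euler('z',DY,degrees=True)*R.from_euler('x',lean,degrees=True)*R.from_euler('z',yaw,degrees=True)*R.from_euler('x',180,degrees=True)
    o=env.get_obs(); R0=R.from_euler('xyz',o['tool_rot'],degrees=True)
    print('REL',np.round(R0.inv().apply(np.r_[p,z]-o['tool_pos'])/.2,3),np.round((R0.inv()*Rt).as_rotvec()/1.5,3))
def indock():
    o=env.get_obs(); a=np.radians(-DY); d=o['tool_pos'][:2]-D0
    f=o['force']; rz=lambda v:np.array([v[0]*np.cos(a)-v[1]*np.sin(a),v[0]*np.sin(a)+v[1]*np.cos(a)])
    print('dock xy',rz(d).round(4),'z',o['tool_pos'][2].round(4),'F',rz(f).round(2),f[2].round(2),'t',o['time_s'],'rot',(R.from_euler('z',-DY,degrees=True)*R.from_euler('xyz',o['tool_rot'],degrees=True)).as_matrix()[:,2].round(3))
E
python3 -c "
from h import *
dock(0,-.17,.25,-45,0)"
```

```text
REL [0.008 0.851 0.047] [ 0.    -0.001  0.524]
```

>>> apply_moves([
  [0,0.1,0,0,0,0.08,0],
  [0,0.25,0,0,0,0.17,0],
  [0,0.45,0,0,0,0.26,0],
  [0,0.65,0,0,0,0.35,0],
  [0,0.8,0,0,0,0.44,0],
  [0,0.85,0,0,0,0.52,0],
  [0,0.85,0,0,0,0.52,0],
  [0,0.85,0,0,0,0.52,0],
], grip_force=40)

```text
time_s: 14.25
tool_pos: [0.5586, -0.1638, 0.2574]
tool_rot: [-180.0, 0.2, -28.9]
force: [0.3, 0.5, 0.1]
grip_width: 0.0011
grasp_force: 0.0
```

```bash
python3 -c "
from h import *
indock(); print(env.get_obs()['qpos'].round(1))
dock(0,-.17,.16,-90,35)"
```

```text
dock xy [-0.002  -0.1684] z 0.2574 F [0.46 0.41] 0.06 t 14.25 rot [-0.002  0.003 -1.   ]
[  54.9   14.7  -48.8   88.7   11.    81.9 -113.5]
REL [ 0.014 -0.001  0.487] [ 0.162 -0.383  0.513]
```

The last joint would near its limit that way round; I turn to the opposite (equivalent) side.

>>> apply_moves([
  [0,0,0,0,0,-0.1,0],
  [0,0,0,0,0,-0.2,0],
  [0,0,0,0,0,-0.3,0],
  [0,0,0,0,0,-0.4,0],
  [0,0,0,0,0,-0.5,0],
  [0,0,0,0,0,-0.6,0],
  [0,0,0,0,0,-0.7,0],
  [0,0,0,0,0,-0.8,0],
  [0,0,0,0,0,-0.9,0],
  [0,0,0,0,0,-1,0],
  [0,0,0,0,0,-1,0],
  [0,0,0,0,0,-1,0],
])

```text
time_s: 15.45
tool_pos: [0.5591, -0.1639, 0.2588]
tool_rot: [-180.0, 0.0, 56.7]
force: [-0.1, -0.5, -0.4]
grip_width: 0.0005
grasp_force: 0.0
```

```bash
python3 -c "
from h import *
indock(); print(env.get_obs()['qpos'].round(1))
dock(0,-.17,.16,90,35)"
```

```text
dock xy [-0.0016 -0.1686] z 0.2588 F [-0.25 -0.44] -0.4 t 15.45 rot [-0.  0. -1.]
[ 64.6  18.8 -62.6  88.3  16.7  83.1 -32.1]
REL [0.002 0.011 0.494] [ 0.173  0.382 -0.549]
```

>>> apply_moves([
  [0,0,0.1,0.03,0.06,-0.09,0],
  [0,0,0.2,0.06,0.12,-0.18,0],
  [0,0.01,0.3,0.09,0.19,-0.27,0],
  [0,0.01,0.4,0.11,0.25,-0.36,0],
  [0,0.01,0.45,0.14,0.31,-0.45,0],
  [0,0.01,0.49,0.16,0.36,-0.52,0],
  [0,0.01,0.49,0.173,0.382,-0.549,0],
  [0,0.01,0.49,0.173,0.382,-0.549,0],
  [0,0.01,0.49,0.173,0.382,-0.549,0],
  [0,0.01,0.49,0.173,0.382,-0.549,0],
])

```text
time_s: 16.45
tool_pos: [0.5611, -0.165, 0.1622]
tool_rot: [180.0, -34.8, 105.5]
force: [0.6, 0.1, -1.4]
grip_width: 0.0005
grasp_force: 0.0
```

```bash
python3 -c "
from h import *
indock(); print(env.get_obs()['qpos'].round(1))
dock(0,-.162,.04,90,35)
c,im=cam('wrist'); cv2.imwrite('pics/w5.png',im[:,:,::-1])
h,s,v=np.moveaxis(hsv(im),2,0)
for a,ce,mm in blobs(((h<5)|(h>174))&(s>180)&(v>100),150):
  ys,xs=np.nonzero(mm); print(a,ce.round(1),xs.min(),xs.max(),ys.min(),ys.max())
"
```

```text
dock xy [ 1.000e-04 -1.702e-01] z 0.1622 F [ 0.61 -0.11] -1.39 t 16.45 rot [-0.     0.571 -0.821]
[ 69.2  49.9 -68.1  78.6  12.9  92.7  19.6]
REL [-0.316 -0.     0.525] [-0.     0.002  0.   ]
695 [324.5 267.5] 305 344 256 285
```

View pics/w5.png

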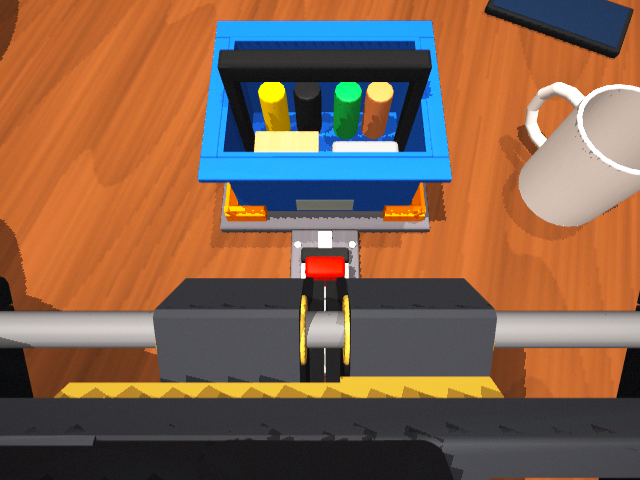

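The grip is at (325,268), dead centre ahead of the shut fingers, and the tote stands behind it between the orange guides. I descend behind the grip.

>>> apply_moves([
  [-0.06,0,0.1,0,0,0,0],
  [-0.13,0,0.21,0,0,0,0],
  [-0.2,0,0.33,0,0,0,0],
  [-0.26,0,0.43,0,0,0,0],
  [-0.3,0,0.5,0,0,0,0],
  [-0.316,0,0.525,0,0,0,0],
  [-0.316,0,0.525,0,0,0,0],
  [-0.316,0,0.525,0,0,0,0],
])

```text
time_s: 17.3
tool_pos: [0.5594, -0.1582, 0.04]
tool_rot: [179.9, -34.9, 105.6]
force: [0.1, 1.4, 0.6]
grip_width: 0.0006
grasp_force: 0.0
```

```bash
python3 -c "
from h import *
indock()
dock(0,-.145,.04,90,35);dock(0,-.105,.04,90,35)"
```

```text
dock xy [ 0.0002 -0.1632] z 0.04 F [0.44 1.29] 0.63 t 17.3 rot [ 0.001  0.572 -0.82 ]
REL [ 0.074 -0.001  0.052] [0.001 0.001 0.001]
REL [ 0.238 -0.001  0.167] [0.001 0.001 0.001]
```

>>> apply_moves([
  [0.02,0,0.014,0,0,0,0],
  [0.04,0,0.028,0,0,0,0],
  [0.06,0,0.042,0,0,0,0],
  [0.08,0,0.056,0,0,0,0],
  [0.1,0,0.07,0,0,0,0],
  [0.12,0,0.084,0,0,0,0],
  [0.135,0,0.095,0,0,0,0],
  [0.15,0,0.105,0,0,0,0],
  [0.165,0,0.116,0,0,0,0],
  [0.18,0,0.126,0,0,0,0],
  [0.19,0,0.133,0,0,0,0],
  [0.2,0,0.14,0,0,0,0],
  [0.2,0,0.14,0,0,0,0],
])

```text
time_s: 18.6
tool_pos: [0.5455, -0.1106, 0.0387]
tool_rot: [180.0, -35.0, 105.5]
force: [0.7, -2.0, 0.9]
grip_width: 0.0004
grasp_force: 1.0
```

```bash
python3 -c "
from h import *
indock()"
```

```text
dock xy [-0.0004 -0.1136] z 0.0387 F [ 0.17 -2.08] 0.86 t 18.6 rot [-0.     0.574 -0.819]
```

Contact with the grip, about 3 N of drag. Next, small steps.

>>> apply_moves([
  [0.008,0,0.006,0,0,0,0],
  [0.016,0,0.011,0,0,0,0],
  [0.024,0,0.017,0,0,0,0],
  [0.03,0,0.021,0,0,0,0],
  [0.036,0,0.025,0,0,0,0],
  [0.04,0,0.028,0,0,0,0],
])

```text
time_s: 19.2
tool_pos: [0.543, -0.1016, 0.0387]
tool_rot: [180.0, -35.0, 105.5]
force: [0.8, -3.0, 1.2]
grip_width: 0.0005
grasp_force: 1.5
```

>>> apply_moves([
  [0.005,0,0.0035,0,0,0,0],
  [0.01,0,0.007,0,0,0,0],
  [0.015,0,0.0105,0,0,0,0],
  [0.015,0,0.0105,0,0,0,0],
])

```text
time_s: 19.6
tool_pos: [0.542, -0.0979, 0.0387]
tool_rot: [180.0, -35.0, 105.5]
force: [0.7, -1.8, 0.1]
grip_width: 0.0001
grasp_force: 1.2
```

>>> apply_moves([
  [0.004,0,0.003,0,0,0,0],
  [0.008,0,0.006,0,0,0,0],
  [0.012,0,0.0085,0,0,0,0],
  [0.012,0,0.0085,0,0,0,0],
])

```text
time_s: 20.0
tool_pos: [0.5412, -0.0951, 0.0387]
tool_rot: [180.0, -35.0, 105.5]
force: [0.6, -2.7, 1.5]
grip_width: 0.0005
grasp_force: 1.3
```

>>> apply_moves([
  [0.004,0,0.003,0,0,0,0],
  [0.008,0,0.006,0,0,0,0],
  [0.008,0,0.006,0,0,0,0],
])

```text
time_s: 20.3
tool_pos: [0.5412, -0.0946, 0.0386]
tool_rot: [180.0, -34.9, 105.5]
force: [0.9, -5.4, 2.5]
grip_width: 0.0003
grasp_force: 2.8
```

>>> apply_moves([
  [0.003,0,0.002,0,0,0,0],
  [0.005,0,0.0035,0,0,0,0],
  [0.005,0,0.0035,0,0,0,0],
])

```text
time_s: 20.6
tool_pos: [0.5409, -0.0938, 0.0386]
tool_rot: [180.0, -34.9, 105.4]
force: [0.7, -5.9, 2.5]
grip_width: 0.0004
grasp_force: 3.1
```

>>> apply_moves([
  [0.003,0,0.002,0,0,0,0],
  [0.005,0,0.0035,0,0,0,0],
  [0.005,0,0.0035,0,0,0,0],
])

```text
time_s: 20.9
tool_pos: [0.5406, -0.0926, 0.0386]
tool_rot: [180.0, -34.9, 105.4]
force: [1.5, -5.9, 2.5]
grip_width: 0.0003
grasp_force: 3.1
```

Pushing the tote across its play (about 6 N). Carrying on until it firms up.

>>> apply_moves([
  [0.003,0,0.002,0,0,0,0],
  [0.006,0,0.0042,0,0,0,0],
  [0.006,0,0.0042,0,0,0,0],
])

```text
time_s: 21.2
tool_pos: [0.5402, -0.0912, 0.0386]
tool_rot: [180.0, -34.9, 105.4]
force: [1.1, -6.1, 2.9]
grip_width: 0.0004
grasp_force: 3.1
```

>>> apply_moves([
  [0.003,0,0.002,0,0,0,0],
  [0.005,0,0.0035,0,0,0,0],
  [0.005,0,0.0035,0,0,0,0],
])

```text
time_s: 21.5
tool_pos: [0.5399, -0.0901, 0.0386]
tool_rot: [180.0, -34.9, 105.4]
force: [0.9, -6.8, 2.9]
grip_width: -0.0
grasp_force: 3.2
```

>>> apply_moves([
  [0.003,0,0.002,0,0,0,0],
  [0.004,0,0.003,0,0,0,0],
  [0.004,0,0.003,0,0,0,0],
])

```text
time_s: 21.8
tool_pos: [0.5399, -0.09, 0.0386]
tool_rot: [180.0, -34.8, 105.4]
force: [1.0, -8.6, 3.9]
grip_width: 0.0
grasp_force: 4.0
```

>>> apply_moves([
  [0.003,0,0.002,0,0,0,0],
  [0.004,0,0.003,0,0,0,0],
  [0.004,0,0.003,0,0,0,0],
])

```text
time_s: 22.1
tool_pos: [0.5399, -0.0899, 0.0385]
tool_rot: [180.0, -34.7, 105.4]
force: [0.7, -9.8, 4.4]
grip_width: 0.0005
grasp_force: 4.9
```

Firmed up. A bit more, to about 13 N (10 N net of drag), and hold.

>>> apply_moves([
  [0.004,0,0.003,0,0,0,0],
  [0.008,0,0.006,0,0,0,0],
  [0.01,0,0.007,0,0,0,0],
  [0.01,0,0.007,0,0,0,0],
  [0.01,0,0.007,0,0,0,0],
  [0.01,0,0.007,0,0,0,0],
  [0.01,0,0.007,0,0,0,0],
  [0.01,0,0.007,0,0,0,0],
])

```text
time_s: 22.9
tool_pos: [0.5399, -0.0897, 0.0385]
tool_rot: [180.0, -34.6, 105.3]
force: [1.0, -14.0, 7.2]
grip_width: 0.0001
grasp_force: 7.0
```

Held at 14 N (about 11 N net). Now I back off along -y, gently at first, then up.

>>> apply_moves([
  [-0.01,0,-0.007,0,0,0,0],
  [-0.025,0,-0.0175,0,0,0,0],
  [-0.045,0,-0.032,0,0,0,0],
  [-0.08,0,-0.056,0,0,0,0],
  [-0.13,0,-0.09,0,0,0,0],
  [-0.17,0,-0.12,0,0,0,0],
  [-0.17,0,-0.25,0,0,0,0],
  [-0.17,0,-0.4,0,0,0,0],
  [-0.17,0,-0.4,0,0,0,0],
  [-0.17,0,-0.4,0,0,0,0],
])

```text
time_s: 23.9
tool_pos: [0.5583, -0.1559, 0.0846]
tool_rot: [180.0, -35.0, 105.5]
force: [0.1, 0.2, -0.0]
grip_width: 0.0007
grasp_force: 0.0
```

```bash
python3 -c "
from h import *
indock()
c,im=cam('wrist'); cv2.imwrite('pics/w6.png',im[:,:,::-1])
"
```

```text
dock xy [-0.0003 -0.1607] z 0.0846 F [0.18 0.13] -0.05 t 23.9 rot [ 0.001  0.573 -0.82 ]
```

View pics/w6.png

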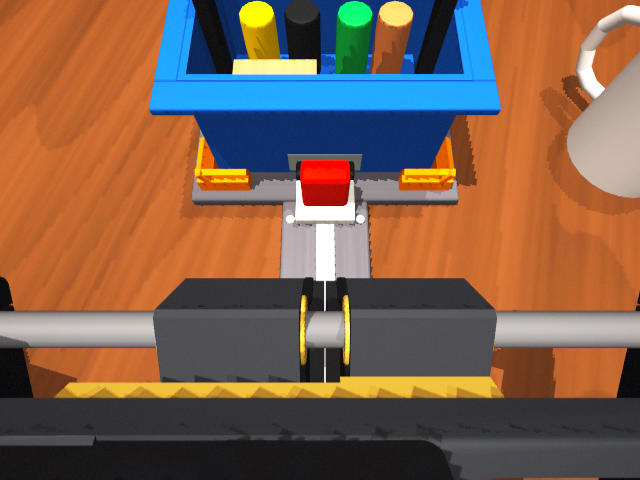

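The clamp grip at (325,183) sits with its nose up against the tote's side at (325,163). The tote is square and down between the guides at (222,180) and (427,180), and the fingers are clear.

```bash
python3 -c "
from cell import env
print(env.sign_off())"
```

```text
the job is handed in; nothing more can be done
None
```

The tote is fully down and square in the dock. The clamp was pressed against it with about 11 N net, held for roughly half a second and left snug, and the job was handed in at about 24 s; the hand-in returned no verdict.

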